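# Fit the depth stop to the eyelet press and prove the stroke

### The arm

A 7-joint arm with a two-finger parallel gripper is mounted at the origin on the work surface. World frame = base frame: x ahead of the robot, y to its left, z up, the work surface at z = 0. Lengths are in m, angles in rad, forces in N, time in s.
With the tool pointing down it reaches from about 0.425 to 0.875 m from the base axis. Payload 4.7 kg.
Tool frame: the origin (TCP) lies midway between the tips of the shut fingers; the grasp point (between the pads) lies 19 mm behind it; z points along the fingers, x is the direction in which the jaws open and shut, and the axes are right-handed (so a half turn about z gives the same grasp; the last joint's range is limited). The gripper opens to 87 mm and grips with 3 to 60 N. Pads are 19 mm wide; open, the fingers measure 117 mm over their backs; the gripper's body (75 mm by 190 mm) begins 51 mm behind the grasp point.
Start: joints at [-1.09, 0.321, -0.07, 1.45, 0.023, 1.371, -0.057], TCP at [0.293, 0.58, 0.199] pointing down, gripper open.
Joint ranges: [-2.86, 2.86], [-0.3, 2.09], [-1.38, 1.24], [0.06, 2.45], [-1.56, 4.7], [0.09, 2.05], [-2.69, 2.69]. Speed limits (rad/s): [2.57, 2.57, 3.14, 3.14, 3.14, 3.14, 3.14].

### API

Orientations are given as a rotation vector (axis times angle).
In Python, from bench import get_state, eyes, ticket gives the robot as it stands.
- The arm moves only by the tool carry_out, never from a script. Its argument "motion" is a list of rows, each a list of 2 entries, a list of its own where there are three numbers: the shift along the world's x, y, z in m, then the turn about the world's z in rad. A call has 1 to 20 rows; each row is the pose to reach, as a shift and turn from the pose commanded when the call began; what a row does not reach only later rows make up. A row lasts 1/10 s, in which the tool goes at most 50 mm and 8.59 degrees, less where a joint would pass 70% of its speed; a pose out of reach is approached as far as the arm can. A call with a gripper value outside its range is refused whole. "grip" is the gripper command: -1 is fully open, 1 is shut, values between are in proportion, set as the call begins (left out, the last holds). The fingers move at their own pace and stop on an object; "squeeze" is the grip in N (left out, the last holds). Time passes only in rows, so rows that repeat a pose let the fingers close. It gives the time, the measured TCP pose, the force and the opening at its end, in the units of the state.
- get_state(): the state, without advancing time (a new reading comes with each control period).
- eyes.get_image(name): name is "scene" or "top" or "wrist"; returns a dict with "pixels" (384x512x3 uint8, blue, green, red), "mtx" (3x3 intrinsics, pixels), "dist_coeffs" ([k1, k2, p1, p2, k3] as OpenCV has them; the pictures are not rectified), "extrinsics" (4x4, takes a point from camera to world coordinates). Camera axes: x right, y down, z forward; pixel columns grow to the right and rows downward; lengths in m; the calibration is good to about 2 mm. A picture is of the moment at which its call begins. There is no depth.
- ticket.close_job(): hands the job in, once; it reports no verdict.
The state is a dict: "time": time; "joint_positions": joint angles; "qd": joint speeds; "joint_torque": joint torques, N m; "position": TCP position; "tool_rot": TCP orientation; "ft_force": force on the tool from outside, world axes, zero at the start; "torque": the same for the moment, N m; "grip_width": opening from 0.0 (shut) to 1.0 (fully open).
Only numpy, scipy, OpenCV 4.12 (cv2) and the standard library are available. Lean on these libraries where they do the work, as an engineer would, in place of code of your own. Each camera call takes 0.05 s, during which the arm holds its last target. There are 200 camera calls.

### The job

Set the eyelet press up for thin leather: slide the red C-shaped depth stop sideways onto the ram rod, between the press head and the ram cap, until it is fully home and sits flat on the head, and let go of it. Then pull the press lever down until the ram cap bottoms firmly on the stop, and let the lever come all the way back up. Never run the ram down past the red stop's depth, and leave the other stops and everything else on the bench where they are.

Things in the scene. Friction and masses are not known exactly. Their poses are not given: they have to be found in the camera images.
- red_stop_lug (a point): Grip point on the red depth stop's finger lug: an upright post 14 mm wide across y, 10 mm thick along x, 50 mm tall from the stop's underside, joined to the C by a flat tail 14 mm wide and 8 mm high. This point is on the post's axis, 34 mm above the underside. Axes: x from the lug to the bore and on out through the gap, y across the lug, z up.
- red_stop_bore (a point): Centre of the red stop's bore, 55 mm ahead (+x) of the lug point and 9 mm above the underside. The bore is a straight slot 20 mm wide whose closed end is rounded (10 mm radius) about this point; it is open at +x, where the gap flares to 27 mm at its lips, 20 mm ahead of this point. Axes as for the lug.
- red_stop: The red depth stop: a loose, rigid, thick open C, 44 mm outside diameter, 18 mm high, about 0.09 kg, with a tail and finger lug behind it. It lies flat on a 4 mm cork mat beside a yellow and a blue one, in any order, about 120 mm apart. Origin at its underside on the bore axis, axes as for the lug.
- ram_seat (a point): Point on the ram axis, level with the flat top of the press head, 190 mm above the bench, where the stop is to sit. The press is a fixed green cast bench press. Axes: x from its front to the column at its back, y to its left (the lever is on its right, -y), z up. The head reaches 36 mm to the front and 36 mm to each side of this point; the stop's lug may overhang it.
- ram: The ram: a steel rod 16 mm in diameter rising out of the head, with a round cap 34 mm in diameter and 13 mm thick on top. Lever up, 34 mm of rod stands free between head and cap (cap top 237 mm above the bench). It moves straight down 30 mm per rad of the lever. Origin: at bench level on the ram axis while the lever is up.
- lever (a joint): Angle of the press lever, rad: 0 fully up, where the return spring holds it; grows as the lever is pulled down; 1.0 with the dies together. With the red stop home the cap meets it at about 0.53. The front and the left of the head are free for sliding the stop on.
- lever_grip (a point): Middle of the lever's black grip, a level round bar 24 mm in diameter and 82 mm long along the press's y. It moves on an arc of 190 mm radius about the lever pivot: at 0 it is in front of the pivot and 30 degrees above it, level with it at 0.52. Pressing it down takes 4 to 7 N, more once the cap is on the stop; let go, it swings back up by itself.
- lever_pivot (a point): Point on the lever's axis of rotation (which lies along the press's y) level with the middle of the grip, 157 mm above the bench; axes as for the ram seat.
- yellow_stop: The yellow depth stop, same shape but 12 mm high; not to be moved. Origin at its underside on the bore axis.
- blue_stop: The blue depth stop, same shape but 24 mm high; not to be moved. Origin at its underside on the bore axis.
- boot: Black boot, 285 mm long, standing to the right of the press; not to be moved.
- glue_bottle: White plastic bottle, 72 mm in diameter and 200 mm tall, standing beyond the mat; not to be moved.
- polish_tin: Flat dark tin with a white lid, 84 mm in diameter and 35 mm tall, on the right beyond the boot; not to be moved.
- hammer: Hammer lying beyond the mat; not to be moved.
- brush: Brush lying on the right, in front of the boot; not to be moved.
Not all that is in view belongs to the job. Of the things that look like the red_stop, take the one that is farthest from the robot's base at the start.

How it is judged:
By the outcome, as a careful person would: the job done as asked, in the order asked, and still so for the second after the job is handed in, with the robot touching nothing.
It also fails if it takes over 64 s, if anything falls off the work surface, if the arm or the gripper's body presses on something with over 40 N, if the wrist force passes 120 N, or if a joint passes its speed limit or range.

## Working session

There is one attempt and no reset: what is moved stays moved. The work goes in short steps, Python scripts to look and compute and a tool call to move; the robot and the scene stay as the last step left them, time stands still between calls to the robot, and variables do not carry over. Pictures are saved under pics/ and viewed, about 8 in all and at most 12, crops included, and the job is handed in when it is done.

Besides the shell and the picture viewer there is one more tool, called in YAML: its name, and indented under it one key for each argument. carry_out: Moves the arm, as the interface text tells. Its arguments: {"type":"object","properties":{"motion":{"type":"array","items":{"type":"array"}},"grip":{"type":"number"},"squeeze":{"type":"number"}},"required":["motion"]}

```bash
mkdir -p pics; ls; cat > h.py <<'E'
import numpy as np, cv2
from bench import get_state, eyes, ticket
def shot(n,f,crop=None,k=1):
    d=eyes.get_image(n); np.savez('pics/'+f+'.npz',**{a:np.array(d[a]) for a in('pixels','mtx','dist_coeffs','extrinsics')})
    save(f,f,crop,k); return d
def save(src,f,crop=None,k=1):
    p=np.load('pics/'+src+'.npz')['pixels']
    if crop: x0,y0,x1,y1=crop; p=p[y0:y1,x0:x1]
    cv2.imwrite('pics/'+f+'.png',cv2.resize(p,None,fx=k,fy=k,interpolation=cv2.INTER_CUBIC))
def ray(f,uv):
    d=np.load('pics/'+f+'.npz'); T=d['extrinsics']
    n=cv2.undistortPoints(np.array(uv,float).reshape(-1,1,2),d['mtx'],d['dist_coeffs']).reshape(-1,2)
    r=np.c_[n,np.ones(len(n))]@T[:3,:3].T
    return T[:3,3],r
def onz(f,uv,z):
    o,r=ray(f,uv); return o+r*((np.broadcast_to(z,len(r))-o[2])/r[:,2])[:,None]
def proj(f,P):
    d=np.load('pics/'+f+'.npz'); T=np.linalg.inv(d['extrinsics'])
    return cv2.projectPoints(np.array(P,float).reshape(-1,3),cv2.Rodrigues(T[:3,:3])[0],T[:3,3],d['mtx'],d['dist_coeffs'])[0].reshape(-1,2)
E
python3 - <<'E'
from h import *
for n in('scene','top','wrist'):
    d=shot(n,n+'0'); print(n,np.round(d['extrinsics'],3).tolist(),np.round(d['mtx'],0).tolist())
a=[cv2.imread(f'pics/{n}0.png') for n in('scene','top')]
cv2.imwrite('pics/a.png',cv2.resize(np.vstack(a),(400,600)))
print(get_state())
E
```

```text
pics
scene [[-0.603, 0.56, -0.568, 1.201], [0.798, 0.438, -0.415, 0.447], [0.016, -0.703, -0.711, 0.99], [0.0, 0.0, 0.0, 1.0]] [[403.0, 0.0, 251.0], [0.0, 403.0, 193.0], [0.0, 0.0, 1.0]]
top [[0.017, -0.982, 0.186, 0.337], [-1.0, -0.021, -0.022, -0.035], [0.026, -0.185, -0.982, 1.269], [0.0, 0.0, 0.0, 1.0]] [[351.0, 0.0, 256.0], [0.0, 351.0, 191.0], [0.0, 0.0, 1.0]]
wrist [[0.45, 0.861, 0.235, 0.228], [0.893, -0.434, -0.121, 0.613], [-0.002, 0.264, -0.964, 0.382], [0.0, 0.0, 0.0, 1.0]] [[307.0, 0.0, 257.0], [0.0, 307.0, 192.0], [0.0, 0.0, 1.0]]
{'time': 0.15, 'joint_positions': array([-1.08989309,  0.32163099, -0.07008706,  1.45139636,  0.02263322,
        1.37081753, -0.05689601]), 'qd': array([ 0.00029112, -0.00360616,  0.00062238, -0.00362753, -0.00177637,
        0.00156509, -0.00025769]), 'joint_torque': array([ 8.37460939e-04, -4.91799331e+01, -4.04050117e-01, -3.12876642e+01,
       -6.39066542e-02,  4.05204634e-02,  1.02580914e-04]), 'position': array([0.29236873, 0.58001943, 0.19772614]), 'tool_rot': array([ 2.67423070e+00,  1.64700865e+00, -1.85542358e-03]), 'ft_force': array([-0.26271803,  0.59490631, -0.24964063]), 'torque': array([-0.00609291, -0.01432779, -0.04016119]), 'grip_width': 0.9973805016578119}
```

```bash
python3 -c "
from h import *
save('top0','t',None,1.56)"
```

```text
(no output)
```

View pics/t.png

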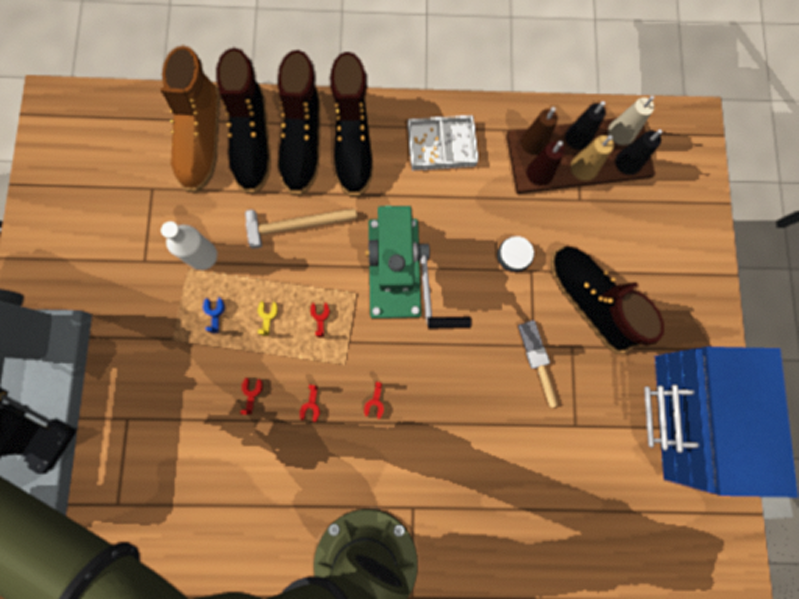

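```bash
python3 -c "
from h import *
save('scene0','s',None,1.56)"
```

```text
(no output)
```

View pics/s.png

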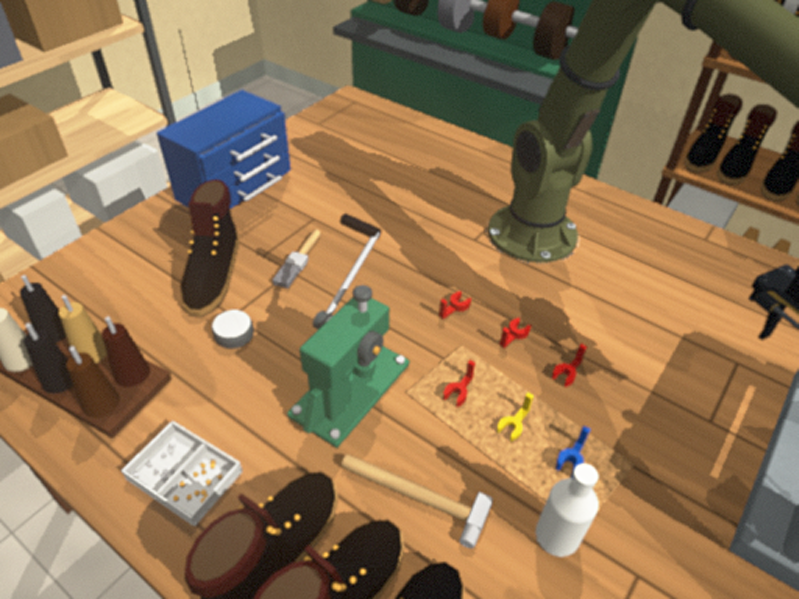

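```bash
python3 -c "
from h import *
p=np.load('pics/top0.npz')['pixels']; q=np.load('pics/scene0.npz')['pixels']
f=lambda a,k:cv2.resize(a,None,fx=k,fy=k,interpolation=cv2.INTER_CUBIC)
A=f(p[125:225,180:310],6); B=f(q[220:280,270:370],6)  
C=np.hstack([f(p[180:230,175:235],6),f(q[125:225,190:263],4)[:300]])
cv2.imwrite('pics/c1.png',A)
cv2.imwrite('pics/c2.png',f(q[130:280,180:320],4))
"
```

```text
(no output)
```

View pics/c1.png

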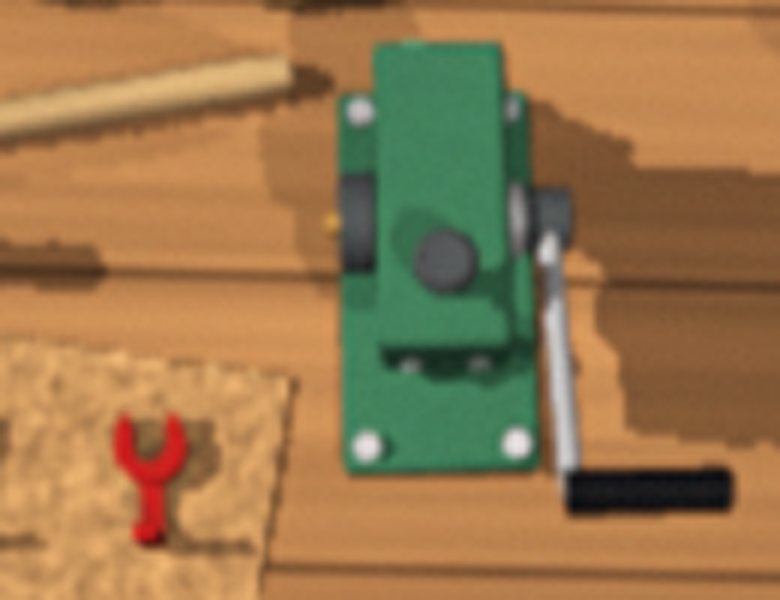

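View pics/c2.png

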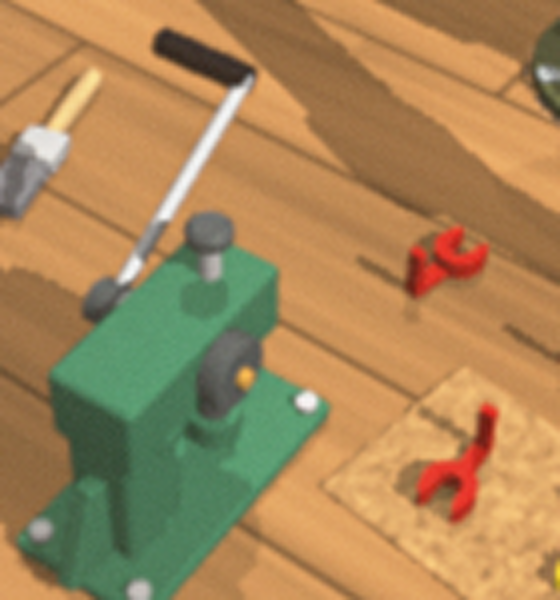

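```bash
cat >m.py <<'E'
from h import *
t=lambda *p:[((u+.5)/6-.5+180,(v+.5)/6-.5+125) for u,v in p]
s=lambda *p:[((u+.5)/4-.5+180,(v+.5)/4-.5+130) for u,v in p]
P=lambda l,a:print(l,np.round(a,4).tolist())
P('cap top',onz('top0',t((445,259)),.237)); P('cap scene',onz('scene0',s((210,226)),.237))
P('head FL FR RL RR',onz('top0',t((379,347),(508,342),(375,45),(501,43)),.19))
P('grip L R mid top',onz('top0',t((569,491),(733,490)),.252)); P('grip scene',onz('scene0',s((250,76),(160,40)),.252))
P('lug top',onz('top0',t((150,528)),.054)); P('lug sc',onz('scene0',s((489,410)),.054))
P('tips top',onz('top0',t((123,418),(180,418)),.022)); P('arc sides',onz('top0',t((114,450),(188,450)),.022))
P('tips scene',onz('scene0',s((425,497),(462,516)),.022))
E
python3 m.py
```

```text
cap top [[0.6048, -0.0488, 0.237]]
cap scene [[0.6086, -0.0479, 0.237]]
head FL FR RL RR [[0.5687, -0.0157, 0.19], [0.5729, -0.0832, 0.19], [0.7345, -0.0096, 0.19], [0.7374, -0.0773, 0.19]]
grip L R mid top [[0.4857, -0.1112, 0.252], [0.4879, -0.1914, 0.252]]
grip scene [[0.4816, -0.1131, 0.252], [0.4896, -0.1915, 0.252]]
lug top [[0.488, 0.1162, 0.054]]
lug sc [[0.4895, 0.1202, 0.054]]
tips top [[0.5578, 0.1392, 0.022], [0.5586, 0.1052, 0.022]]
arc sides [[0.5383, 0.1436, 0.022], [0.5393, 0.0997, 0.022]]
tips scene [[0.5646, 0.1155, 0.022], [0.5622, 0.1464, 0.022]]
```

Four red stops: (250,393), (311,402), (376,400) on the bare bench and (320,320) on the mat in the top view. The mat one is meant: it lies beside the yellow and blue stops and is farthest from the base. The crop confirms a red C opening along +x with its lug at about (0.489, 0.118). I'm moving above it.

carry_out:
  motion:
    - [[0.195,-0.462,-0.03],0.56]
    - [[0.195,-0.462,-0.03],0.56]
    - [[0.195,-0.462,-0.03],0.56]
    - [[0.195,-0.462,-0.03],0.56]
    - [[0.195,-0.462,-0.03],0.56]
    - [[0.195,-0.462,-0.03],0.56]
    - [[0.195,-0.462,-0.03],0.56]
    - [[0.195,-0.462,-0.03],0.56]
    - [[0.195,-0.462,-0.03],0.56]
    - [[0.195,-0.462,-0.03],0.56]
    - [[0.195,-0.462,-0.03],0.56]
    - [[0.195,-0.462,-0.03],0.56]
    - [[0.195,-0.462,-0.03],0.56]
    - [[0.195,-0.462,-0.03],0.56]
  grip: -1
  squeeze: 25

```text
time: 1.55
position: [0.4869, 0.1204, 0.1685]
tool_rot: [-2.111, -2.326, -0.0]
ft_force: [-0.1, -0.2, 0.3]
grip_width: 0.998
```

```bash
python3 -c "
from h import *
shot('wrist','w1',None,1.56); print(get_state()['position'],get_state()['time'],get_state()['tool_rot'])
for n,p in dict(lug=[.488,.118,.054],bore=[.54,.1217,.022]).items(): print(n,proj('w1',p)*1.56)"
```

```text
[0.48699434 0.12028499 0.16854892] 1.6 [-2.11152965e+00 -2.32571920e+00 -1.60025453e-04]
lug [[397.38078952 285.65591839]]
bore [[396.0600888  344.28347907]]
```

View pics/w1.png

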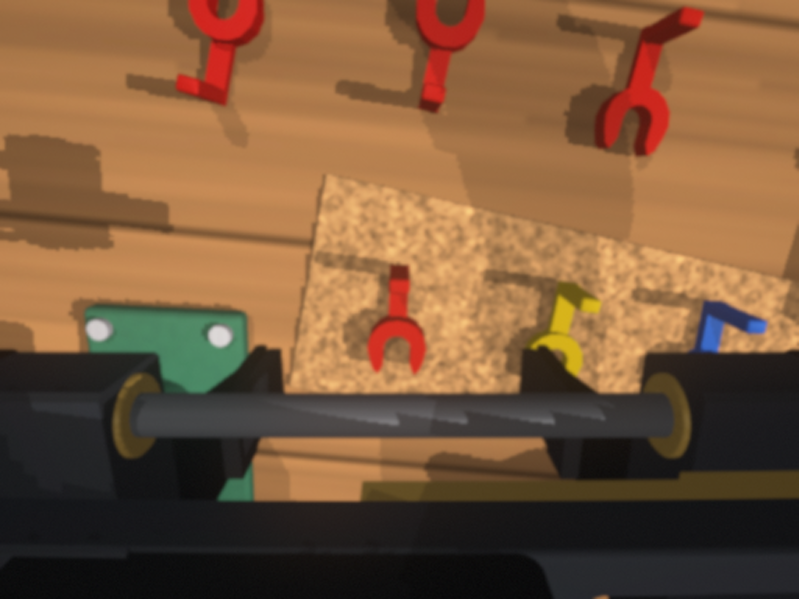

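```bash
python3 -c "
from h import *
f=lambda *p:[((u+.5)/1.56-.5,(v+.5)/1.56-.5) for u,v in p]
print(onz('w1',f((399.5,287)),.054),onz('w1',f((390,282),(410,282)),.054))
print(onz('w1',f((396.5,345),(368,345),(425,345),(377,371),(417,371)),.022))
save('w1','w1c',(225,160,285,250),6.6)"
```

```text
[[0.48858693 0.11924251 0.054     ]] [[0.48588773 0.11286984 0.054     ]
 [0.48465883 0.12562686 0.054     ]]
[[0.54032901 0.12184894 0.022     ]
 [0.54234222 0.10097797 0.022     ]
 [0.53832107 0.14271961 0.022     ]
 [0.56232404 0.10927315 0.022     ]
 [0.55945782 0.13902632 0.022     ]]
```

View pics/w1c.png

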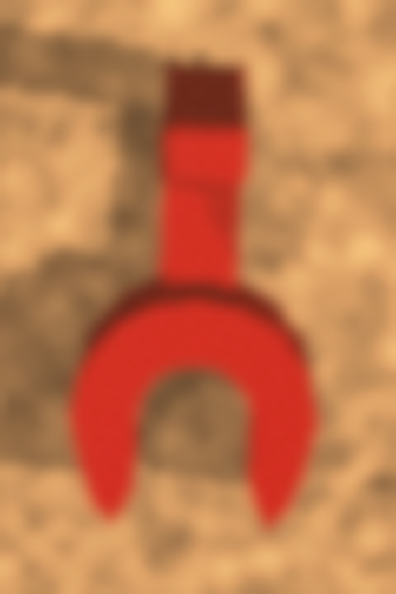

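```bash
python3 -c "
from h import *
f=lambda *p:[((u+.5)/6.6-.5+225,(v+.5)/6.6-.5+160) for u,v in p]
L=onz('w1',f((206,154),(162,126),(250,126)),.054);T=onz('w1',f((111,520),(270,527),(72,405),(318,410)),.022)
print(L,T);v=(T[0]+T[1])/2-L[0];print(v,np.arctan2(v[1],v[0]),(T[2]+T[3])/2)
for a,b in((T[0],T[1]),(T[2],T[3]),(L[1],L[2])): d=b-a;print(np.arctan2(-d[0],d[1]))
r=get_state()['tool_rot'];print(cv2.Rodrigues(r)[0][:,0])"
```

```text
[[0.48768959 0.11903379 0.054     ]
 [0.48399276 0.11199833 0.054     ]
 [0.48271687 0.12524332 0.054     ]] [[0.56324332 0.10923993 0.022     ]
 [0.56188146 0.13735194 0.022     ]
 [0.54232534 0.10070833 0.022     ]
 [0.53914432 0.14338901 0.022     ]]
[ 0.07487281  0.00426214 -0.032     ] 0.05686371323626927 [0.54073483 0.12204867 0.022     ]
0.048406176548871555
0.07439300657676735
0.09603400328735515
[-9.63171468e-02  9.95350646e-01  3.13257469e-04]
```

The wrist view shows the red stop's lug top at about (400,287) and its C centre at (396,345). The yaw is about 0.06 and the lug is at (0.488, 0.119). I'll descend and grip.

carry_out:
  motion:
    - [[0.001,-0.001,-0.04],-0.035]
    - [[0.001,-0.001,-0.08],-0.035]
    - [[0.001,-0.001,-0.11],-0.035]
    - [[0.001,-0.001,-0.13],-0.035]
    - [[0.001,-0.001,-0.145],-0.035]
    - [[0.001,-0.001,-0.145],-0.035]
    - [[0.001,-0.001,-0.145],-0.035]

```text
time: 2.3
position: [0.4885, 0.1183, 0.0239]
tool_rot: [-2.154, -2.287, -0.0]
ft_force: [1.0, -0.5, 0.2]
grip_width: 0.997
```

carry_out:
  motion:
    - [[0,0,0],0]
    - [[0,0,0],0]
    - [[0,0,0],0]
    - [[0,0,0],0]
    - [[0,0,0],0]
    - [[0,0,0],0]
    - [[0,0,0],0]
    - [[0,0,0],0]
    - [[0,0,0],0]
    - [[0,0,0],0]
  grip: 1
  squeeze: 30

```text
time: 3.3
position: [0.4885, 0.1175, 0.0235]
tool_rot: [-2.156, -2.285, -0.0]
ft_force: [-0.2, 0.4, -0.2]
grip_width: 0.171
```

carry_out:
  motion:
    - [[0,0,0.02],0]
    - [[0,0,0.06],0]
    - [[0,0,0.11],0]
    - [[0,0,0.16],0]
    - [[0,0,0.194],0]
    - [[0.01,-0.006,0.194],-0.15]
    - [[0.03,-0.015,0.194],-0.3]
    - [[0.05,-0.025,0.194],-0.45]
    - [[0.07,-0.035,0.194],-0.6]
    - [[0.09,-0.045,0.194],-0.75]
    - [[0.105,-0.055,0.194],-0.9]
    - [[0.115,-0.058,0.194],-1.05]
    - [[0.115,-0.058,0.194],-1.2]
    - [[0.115,-0.058,0.194],-1.35]
    - [[0.115,-0.058,0.194],-1.5]
    - [[0.115,-0.058,0.194],-1.589]
    - [[0.115,-0.058,0.194],-1.589]
    - [[0.115,-0.058,0.194],-1.589]

```text
time: 5.1
position: [0.6034, 0.0595, 0.2173]
tool_rot: [3.141, 0.067, -0.001]
ft_force: [-0.4, -0.0, -1.0]
grip_width: 0.151
```

```bash
python3 -c "
from h import *
shot('wrist','w2'); shot('scene','s2'); shot('top','t2'); s=get_state(); print(s['position'],s['time'],s['tool_rot'],s['ft_force'],s['grip_width'])
pts=[[.607,-.048,.224],[.603,.057,.242],[.605,.002,.214]]
for n in('w2','s2','t2'): print(n,proj(n,pts))
f=lambda a,k:cv2.resize(a,None,fx=k,fy=k,interpolation=cv2.INTER_CUBIC)
g=lambda n:np.load('pics/'+n+'.npz')['pixels']
u,v=proj('s2',pts)[0].astype(int); print(u,v)
a=f(g('s2')[v-40:v+60,u-50:u+80],3.07)[:300,:399]; b=f(g('w2'),400/512)[:300]; 
u,v=proj('t2',pts)[0].astype(int);print(u,v)
c=f(g('t2')[v-50:v+50,u-70:u+60],3.07)[:300,:399]
cv2.imwrite('pics/m2.png',np.vstack([np.hstack([a[:300,:399],c[:300,:399]]),np.hstack([b[:,:399],np.zeros((300,399,3),np.uint8)])]))
"
```

```text
[0.60349553 0.05948481 0.21750832] 5.25 [ 3.14089153e+00  6.48621735e-02 -1.05081449e-04] [-0.66736674 -0.36999393 -1.15993929] 0.1485709657802548
w2 [[255.39000033 367.76665461]
 [255.64497726 244.42863469]
 [255.50954475 299.14149419]]
s2 [[232.56464982 189.23228388]
 [265.28637373 201.11003456]
 [247.67905318 199.58994371]]
t2 [[253.43807061 168.10024467]
 [218.58436019 167.09301316]
 [237.18460675 169.16728049]]
232 189
253 168
```

View pics/m2.png

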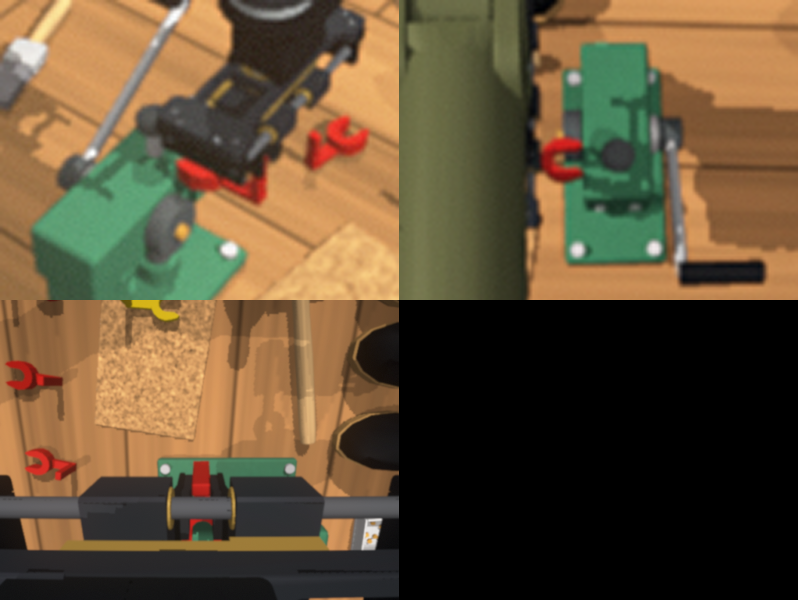

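```bash
python3 -c "
from h import *
save('t2','t2c',(215,140,285,200),11)"
```

```text
(no output)
```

View pics/t2c.png

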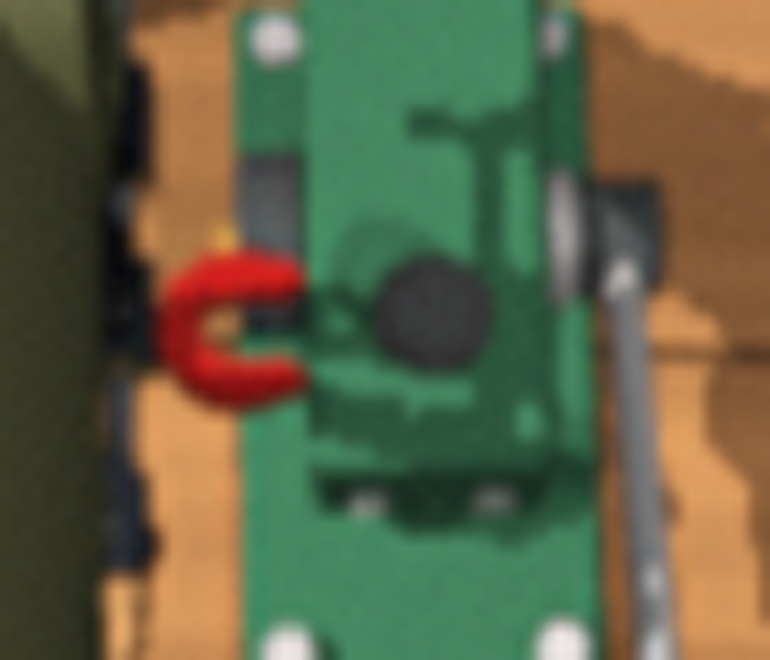

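```bash
python3 -c "
from h import *
f=lambda *p:[((u+.5)/11-.5+215,(v+.5)/11-.5+140) for u,v in p]
T=onz('t2',f((300,275),(300,377),(235,297),(235,358),(235,252),(235,403)),.216);print(T)
print('cap',onz('t2',f((434,309),(434,252),(373,309),(492,309)),.237))
print('model tips', [0.6034,.0595])
y=.041-np.pi/2
for d in(55,75): print(np.array([.6035,.0595])+d/1e3*np.array([np.cos(y),np.sin(y)]))
o,r=ray('w1',[[256,192]])"
```

```text
[[ 0.61953456 -0.0119772   0.216     ]
 [ 0.5901035  -0.01269764  0.216     ]
 [ 0.61272921  0.00608485  0.216     ]
 [ 0.59514055  0.00560036  0.216     ]
 [ 0.6257709   0.00644367  0.216     ]
 [ 0.58223156  0.00524436  0.216     ]]
cap [[ 0.6051353  -0.04951143  0.237     ]
 [ 0.62134291 -0.04921729  0.237     ]
 [ 0.60473976 -0.03273156  0.237     ]
 [ 0.60551099 -0.06547926  0.237     ]]
model tips [0.6034, 0.0595]
[0.60575437 0.00454622]
[ 0.60657414 -0.01543697]
```

carry_out:
  motion:
    - [[0,0,-0.003],0]
    - [[0,-0.008,-0.003],0]
    - [[0,-0.016,-0.003],0]
    - [[0,-0.024,-0.003],0]
    - [[0.001,-0.031,-0.003],0]
    - [[0.001,-0.037,-0.003],0]
    - [[0.001,-0.042,-0.003],0]
    - [[0.001,-0.045,-0.003],0]
    - [[0.001,-0.045,-0.003],0]
    - [[0.001,-0.045,-0.003],0]

```text
time: 6.25
position: [0.6046, 0.0148, 0.2146]
tool_rot: [-3.141, -0.063, -0.0]
ft_force: [-0.4, -0.6, -1.7]
grip_width: 0.152
```

```bash
python3 -c "
from h import *
s=get_state(); print(s['position'],s['tool_rot'],s['ft_force'],s['torque'])
shot('top','t3',(215,140,285,200),11)"
```

```text
[0.60456888 0.01484438 0.21458583] [-3.14068680e+00 -6.34492551e-02 -1.60166022e-04] [-0.41682994 -0.62973664 -1.71574566] [-0.07627197  0.03364343  0.00536776]
```

View pics/t3.png

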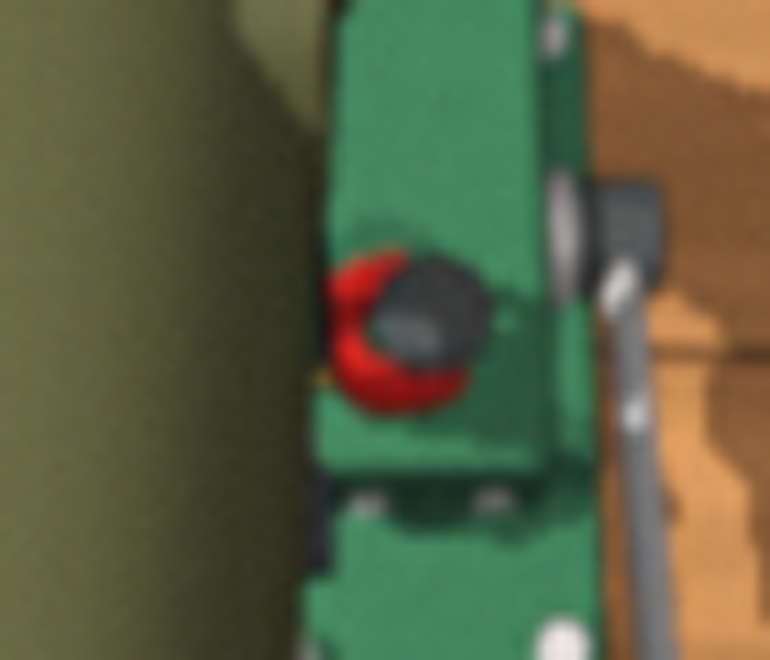

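carry_out:
  motion:
    - [[0,-0.003,0],0]
    - [[0,-0.006,0],0]
    - [[0,-0.008,0],0]
    - [[0,-0.009,0],0]
    - [[0,-0.009,0],0]
    - [[0,-0.009,0],0]

```text
time: 6.9
position: [0.6046, 0.0055, 0.2146]
tool_rot: [-3.141, -0.063, -0.0]
ft_force: [0.5, -0.6, -1.3]
grip_width: 0.153
```

carry_out:
  motion:
    - [[0,-0.001,0],0]
    - [[0,-0.002,0],0]
    - [[0,-0.002,0],0]
    - [[0,-0.002,0],0]

```text
time: 7.3
position: [0.6046, 0.0034, 0.2146]
tool_rot: [3.141, 0.063, 0.0]
ft_force: [-0.0, 0.3, -1.0]
grip_width: 0.15
```

carry_out:
  motion:
    - [[0,-0.001,0],0]
    - [[0,-0.001,0],0]
    - [[0,-0.001,0],0]

```text
time: 7.6
position: [0.6046, 0.0024, 0.2146]
tool_rot: [3.141, 0.063, 0.0]
ft_force: [-0.1, 0.1, -0.2]
grip_width: 0.146
```

carry_out:
  motion:
    - [[0,-0.001,0],0]
    - [[0,-0.0015,0],0]
    - [[0,-0.0015,0],0]

```text
time: 7.9
position: [0.6046, 0.0017, 0.2148]
tool_rot: [-3.14, -0.064, -0.001]
ft_force: [1.1, 1.7, -0.3]
grip_width: 0.151
```

carry_out:
  motion:
    - [[0,-0.001,0],0]
    - [[0,-0.0015,0],0]
    - [[0,-0.0015,0],0]

```text
time: 8.2
position: [0.6048, 0.0012, 0.2151]
tool_rot: [-3.139, -0.065, -0.001]
ft_force: [-0.9, 5.6, 2.6]
grip_width: 0.148
```

Contact with the rod shows at y ≈ 0.0017 (fy rising to 5.6 N). I'll back off 1.5 mm and lower onto the head.

carry_out:
  motion:
    - [[0,0.0015,0],0]
    - [[0,0.0015,-0.002],0]
    - [[0,0.0015,-0.004],0]
    - [[0,0.0015,-0.0045],0]
    - [[0,0.0015,-0.0045],0]

```text
time: 8.7
position: [0.6048, 0.0023, 0.2103]
tool_rot: [-3.139, -0.064, -0.001]
ft_force: [-0.6, 5.2, 3.5]
grip_width: 0.148
```

carry_out:
  motion:
    - [[0,0,-0.001],0]
    - [[0,0,-0.001],0]
    - [[0,0,-0.001],0]

```text
time: 9.0
position: [0.605, 0.0025, 0.2097]
tool_rot: [-3.139, -0.065, -0.002]
ft_force: [-1.0, 6.2, 5.6]
grip_width: 0.154
```

carry_out:
  motion:
    - [[0,0,-0.001],0]
    - [[0,0,-0.001],0]
    - [[0,0,-0.001],0]

```text
time: 9.3
position: [0.6051, 0.0026, 0.2097]
tool_rot: [-3.139, -0.065, -0.003]
ft_force: [-1.5, 5.6, 9.0]
grip_width: 0.151
```

```bash
python3 -c "
from h import *
s=get_state(); print(s['position'],s['tool_rot'],s['ft_force'],s['torque'])
shot('scene','s3',(205,150,295,225),8.8)"
```

```text
[0.60511257 0.00262609 0.20971651] [-3.13855389 -0.06479326 -0.00320763] [-1.47693928  5.61744004  9.01184908] [ 1.27712886  0.52419821 -0.03372677]
```

View pics/s3.png

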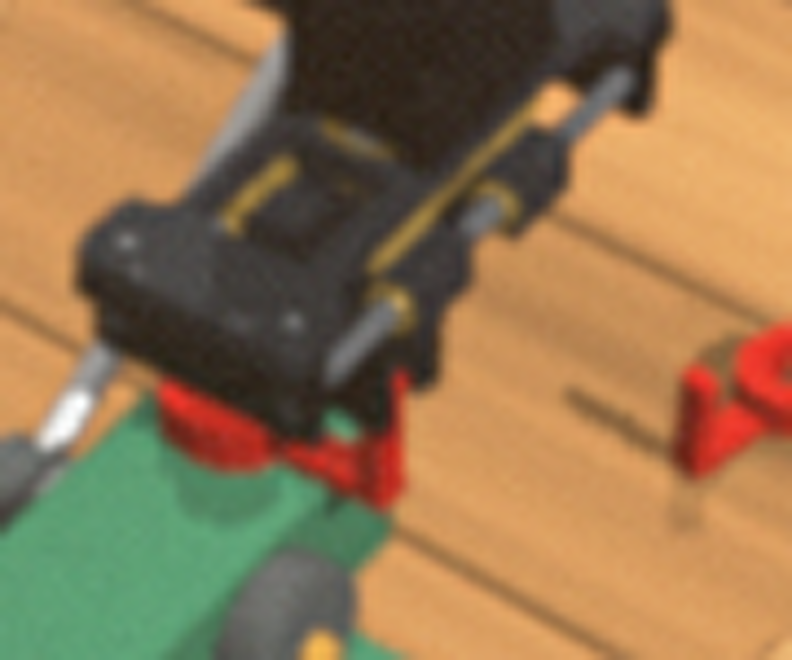

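carry_out:
  motion:
    - [[0,0,0.001],0]
    - [[0,0,0.001],0]
    - [[0,0,0.001],0]
    - [[0,0,0.001],0]
    - [[0,0,0.001],0]
    - [[0,0,0.001],0]
  grip: -0.3

```text
time: 9.95
position: [0.6045, 0.0006, 0.2089]
tool_rot: [3.141, 0.062, -0.0]
ft_force: [-0.4, 0.4, -0.2]
grip_width: 0.598
```

carry_out:
  motion:
    - [[0,0,0.04],0]
    - [[0,0.03,0.08],0]
    - [[0,0.08,0.09],0]
    - [[0,0.13,0.09],0]
    - [[0,0.16,0.09],0]
    - [[0,0.16,0.09],0]
    - [[0,0.16,0.09],0]

```text
time: 10.65
position: [0.6044, 0.1614, 0.2987]
tool_rot: [3.14, 0.065, -0.001]
ft_force: [-0.2, -0.1, -0.0]
grip_width: 0.654
```

```bash
python3 -c "
from h import *
s=get_state(); print(s['position'],s['time'],s['ft_force'])
shot('scene','s4'); shot('top','t4')
f=lambda a,k:cv2.resize(a,None,fx=k,fy=k,interpolation=cv2.INTER_CUBIC)
g=lambda n:np.load('pics/'+n+'.npz')['pixels']
a=f(g('s4')[140:225,205:261],7); b=f(g('t4')[140:200,215:285],5.7)
c=np.zeros((595,800,3),np.uint8); c[:a.shape[0],:a.shape[1]]=a; c[:b.shape[0],398:398+b.shape[1]]=b; cv2.imwrite('pics/m4.png',c)"
```

```text
[0.60443745 0.16138035 0.29867253] 10.65 [-0.22068896 -0.08308109 -0.01148627]
```

View pics/m4.png

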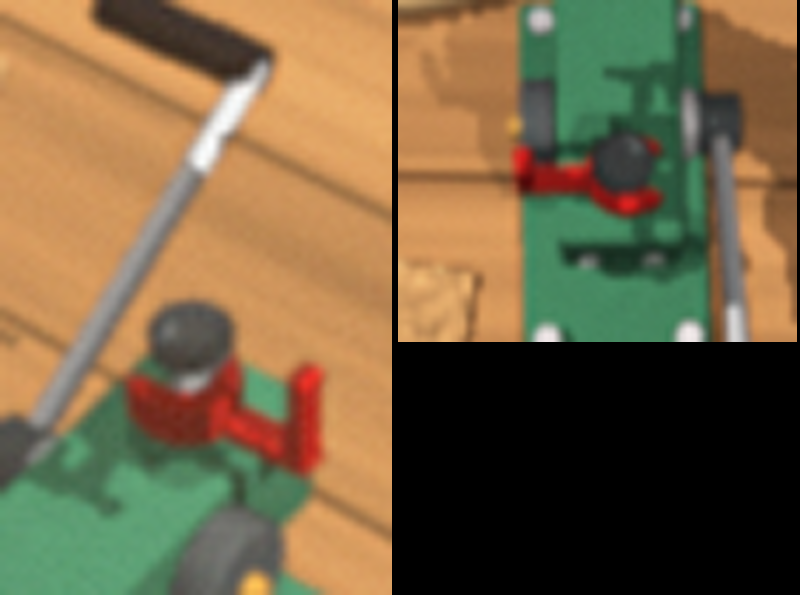

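carry_out:
  motion:
    - [[0,0,-0.04],0]
    - [[0,-0.03,-0.08],0]
    - [[0,-0.07,-0.099],0]
    - [[0,-0.11,-0.099],0]
    - [[0,-0.12,-0.099],0]
    - [[0,-0.13,-0.099],0]
    - [[0,-0.133,-0.099],0]
    - [[0,-0.136,-0.099],0]
    - [[0,-0.136,-0.099],0]
  grip: 1

```text
time: 11.65
position: [0.6047, 0.0259, 0.2002]
tool_rot: [-3.141, -0.065, -0.001]
ft_force: [0.9, -0.7, -0.2]
grip_width: 0.013
```

carry_out:
  motion:
    - [[0,-0.002,0],0]
    - [[0,-0.004,0],0]
    - [[0,-0.005,0],0]
    - [[0,-0.005,0],0]

```text
time: 12.05
position: [0.6046, 0.0199, 0.2001]
tool_rot: [3.141, 0.063, 0.0]
ft_force: [-0.4, -0.3, -0.0]
grip_width: 0.003
```

carry_out:
  motion:
    - [[0,-0.001,0],0]
    - [[0,-0.002,0],0]
    - [[0,-0.002,0],0]

```text
time: 12.35
position: [0.6046, 0.0186, 0.2001]
tool_rot: [-3.14, -0.064, -0.0]
ft_force: [0.0, 0.8, -1.2]
grip_width: 0.006
```

carry_out:
  motion:
    - [[0,-0.001,0],0]
    - [[0,-0.001,0],0]
    - [[0,-0.001,0],0]

```text
time: 12.65
position: [0.6046, 0.0185, 0.2003]
tool_rot: [-3.139, -0.065, -0.001]
ft_force: [-0.8, 5.0, 0.9]
grip_width: 0.002
```

carry_out:
  motion:
    - [[0,-0.001,0],0]
    - [[0,-0.001,0],0]
    - [[0,-0.001,0],0]

```text
time: 12.95
position: [0.6047, 0.0183, 0.2004]
tool_rot: [-3.138, -0.066, -0.001]
ft_force: [-0.6, 6.3, 2.8]
grip_width: 0.003
```

The lug's back face is at y ≈ 0.009, firm against the push at 5–6 N with no further travel, so the stop is home. Next, the lever.

carry_out:
  motion:
    - [[0,0.015,0],0]
    - [[0,0.04,0],0]
    - [[0,0.05,0.04],0]
    - [[0,0.05,0.09],0]
    - [[0,0.04,0.14],0]
    - [[-0.02,0,0.16],0]
    - [[-0.05,-0.04,0.16],0]
    - [[-0.07,-0.08,0.16],0]
    - [[-0.1,-0.12,0.15],0]
    - [[-0.118,-0.16,0.13],0]
    - [[-0.119,-0.171,0.11],0]
    - [[-0.119,-0.171,0.1],0]
    - [[-0.119,-0.171,0.1],0]
    - [[-0.119,-0.171,0.1],0]

```text
time: 14.35
position: [0.4864, -0.1535, 0.3003]
tool_rot: [3.14, 0.067, -0.0]
ft_force: [-0.3, 0.3, 0.2]
grip_width: 0.004
```

carry_out:
  motion:
    - [[0,0,-0.015],0]
    - [[0,0,-0.025],0]
    - [[0,0,-0.032],0]
    - [[0,0,-0.036],0]
    - [[0,0,-0.036],0]

```text
time: 14.85
position: [0.4852, -0.1549, 0.2634]
tool_rot: [-3.141, -0.063, 0.002]
ft_force: [-0.6, -0.7, -0.7]
grip_width: 0.003
```

carry_out:
  motion:
    - [[-0.004,0,-0.008],0]
    - [[-0.008,0,-0.017],0]
    - [[-0.012,0,-0.026],0]
    - [[-0.015,0,-0.035],0]
    - [[-0.018,0,-0.044],0]
    - [[-0.02,0,-0.053],0]
    - [[-0.022,0,-0.062],0]
    - [[-0.024,0,-0.072],0]
    - [[-0.024,0,-0.072],0]

```text
time: 15.75
position: [0.453, -0.1562, 0.1896]
tool_rot: [-3.139, -0.059, 0.027]
ft_force: [-17.7, -0.8, 11.1]
grip_width: 0.003
```

carry_out:
  motion:
    - [[0,0,-0.007],0]
    - [[-0.001,0,-0.014],0]
    - [[-0.001,0,-0.019],0]
    - [[-0.001,0,-0.022],0]
    - [[-0.001,0,-0.022],0]

```text
time: 16.25
position: [0.4483, -0.1564, 0.1665]
tool_rot: [-3.139, -0.057, 0.039]
ft_force: [-25.7, -1.2, 10.4]
grip_width: 0.007
```

The fingertips are sliding off the front of the bar (fx = -26 N). I'll ease up and grip the bar instead.

carry_out:
  motion:
    - [[0,0,0.012],0]
    - [[0,0,0.024],0]
    - [[0,0,0.036],0]
    - [[0,0,0.048],0]
    - [[0,0,0.06],0]
    - [[0,0,0.072],0]
    - [[0,0,0.085],0]
    - [[0,0,0.1],0]
    - [[0,0,0.13],0]
    - [[0,0,0.14],0]
    - [[0,0,0.14],0]

```text
time: 17.35
position: [0.4616, -0.1553, 0.3118]
tool_rot: [3.14, 0.063, 0.005]
ft_force: [0.2, -0.3, -0.1]
grip_width: 0.008
```

```bash
python3 -c "
from h import *
s=get_state(); print(s['position'],s['time'],s['ft_force'])
d=shot('scene','s5'); shot('wrist','w5');shot('top','t5')
for r,l in(([.486,-.111,.252],'L'),([.488,-.191,.252],'R'),([.486,-.111,.22],'L'),):
  print(l,[proj(n,r) for n in('s5','w5','t5')])
f=lambda a,k:cv2.resize(a,None,fx=k,fy=k,interpolation=cv2.INTER_CUBIC)
g=lambda n:np.load('pics/'+n+'.npz')['pixels']
c=np.zeros((600,800,3),np.uint8)
b=f(g('w5'),400/512); c[300:300+300,:400]=b[:300]
a=f(g('s5')[125:225,205:305],4)[:300]; c[:300,:400]=a
e=f(g('t5')[140:215,215:315],4);c[:300,400:]=e
k=f(g('s0') if 0 else np.load('pics/scene0.npz')['pixels'][125:200,205:305],4);c[300:,400:]=k
cv2.imwrite('pics/m5.png',c)"
```

```text
[ 0.46155078 -0.15528997  0.3118417 ] 17.35 [ 0.23324792 -0.34476157 -0.08649903]
L [array([[241.75267138, 149.66298317]]), array([[290.73975707, 146.0626788 ]]), array([[274.36117758, 206.31644925]])]
R [array([[220.10154566, 139.43970588]]), array([[286.66117007, 239.73495872]]), array([[301.61507699, 206.20172937]])]
L [array([[241.75278065, 158.13647206]]), array([[286.91043757, 141.73435711]]), array([[273.55744496, 207.8341525 ]])]
```

```bash
python3 -c "
from h import *
g=np.load('pics/w5.npz')['pixels'].max(2)
for r in(135,145,155,165,175,190): print(r,g[r,255:330:3].tolist())
for y in(-.118,-.125,-.135):
  print(y,[proj('w5',[x,y,.252])[0].round().tolist() for x in(.474,.486,.498)])
"
```

```text
135 [201, 203, 206, 180, 152, 211, 213, 208, 208, 212, 216, 218, 212, 206, 210, 213, 189, 145, 147, 147, 144, 151, 158, 157, 157]
145 [202, 203, 205, 171, 160, 215, 213, 203, 150, 106, 87, 139, 165, 168, 164, 144, 139, 195, 216, 216, 215, 215, 214, 213, 212]
155 [201, 203, 204, 162, 171, 214, 210, 169, 57, 54, 55, 57, 57, 58, 56, 55, 54, 86, 148, 155, 171, 189, 202, 212, 216]
165 [200, 203, 202, 153, 181, 215, 208, 162, 53, 53, 54, 54, 55, 57, 55, 55, 52, 151, 211, 207, 215, 197, 159, 159, 159]
175 [199, 203, 197, 147, 191, 214, 206, 161, 52, 51, 52, 54, 54, 54, 54, 52, 52, 157, 210, 207, 191, 156, 155, 157, 154]
190 [200, 203, 188, 146, 202, 210, 204, 159, 51, 51, 54, 55, 56, 55, 53, 50, 53, 179, 206, 182, 153, 155, 154, 156, 152]
-0.118 [[275.0, 154.0], [290.0, 155.0], [305.0, 155.0]]
-0.125 [[275.0, 163.0], [290.0, 164.0], [304.0, 164.0]]
-0.135 [[274.0, 175.0], [289.0, 176.0], [304.0, 176.0]]
```

Image code finds the bar at x ≈ 0.487 with the lever back up. I'll straddle it with the jaws.

carry_out:
  motion:
    - [[0.02,0.001,0],0]
    - [[0.025,0.001,0],0]
    - [[0.025,0.001,0],0]
    - [[0.025,0.001,0],0]
    - [[0.025,0.001,0],0]
    - [[0.025,0.001,-0.01],0]
    - [[0.025,0.001,-0.03],0]
    - [[0.025,0.001,-0.05],0]
    - [[0.025,0.001,-0.07],0]
    - [[0.025,0.001,-0.079],0]
    - [[0.025,0.001,-0.079],0]
    - [[0.025,0.001,-0.079],0]
  grip: -1

```text
time: 18.7
position: [0.4858, -0.1541, 0.2316]
tool_rot: [3.141, 0.063, 0.001]
ft_force: [-0.2, -0.4, 0.5]
grip_width: 0.971
```

carry_out:
  motion:
    - [[0,0,0],0]
    - [[0,0,0],0]
    - [[0,0,0],0]
    - [[0,0,0],0]
    - [[0,0,0],0]
    - [[0,0,0],0]
    - [[0,0,0],0]
    - [[0,0,0],0]
  grip: 1
  squeeze: 40

```text
time: 19.5
position: [0.4855, -0.1541, 0.2311]
tool_rot: [3.141, 0.063, 0.0]
ft_force: [0.7, 0.1, 0.4]
grip_width: 0.357
```

carry_out:
  motion:
    - [[0,0,0],0]
    - [[0,0,0],0]
    - [[0,0,0],0]
    - [[0,0,0],0]

```text
time: 19.9
position: [0.4886, -0.1539, 0.2314]
tool_rot: [3.14, 0.064, 0.01]
ft_force: [8.1, -1.1, -5.3]
grip_width: 0.239
```

carry_out:
  motion:
    - [[-0.003,0,-0.008],0]
    - [[-0.006,0,-0.017],0]
    - [[-0.01,0,-0.026],0]
    - [[-0.013,0,-0.035],0]
    - [[-0.015,0,-0.044],0]
    - [[-0.018,0,-0.053],0]
    - [[-0.018,0,-0.053],0]

```text
time: 20.6
position: [0.4671, -0.1547, 0.1783]
tool_rot: [3.141, 0.062, 0.0]
ft_force: [-1.1, -1.1, 7.1]
grip_width: 0.196
```

```bash
python3 -c "
from h import *
s=get_state(); print(s['position'],s['time'],s['ft_force'],s['grip_width'])
for n in('scene','wrist','top'): shot(n,n[0]+'6')
f=lambda a,k:cv2.resize(a,None,fx=k,fy=k,interpolation=cv2.INTER_CUBIC)
g=lambda n:np.load('pics/'+n+'.npz')['pixels']
c=np.zeros((600,800,3),np.uint8)
c[300:,:400]=f(g('w6'),400/512)
c[:300,:400]=f(g('s6')[130:205,195:295],4)
c[:300,400:]=f(g('t6')[140:215,230:330],4)
c[300:,400:]=f(g('s6')[140:190,200:267],6)[:300,:400]
cv2.imwrite('pics/m6.png',c)
for th in(0,.2,.3,.4): 
  e=np.pi/6-th; P=[[.651-.19*np.cos(e),y,.157+.19*np.sin(e)] for y in(-.112,-.192)]
  print(th,(proj('s6',P)-[195,130])*4,(proj('w6',P)*400/512+[0,300]).round())"
```

```text
[ 0.46714001 -0.15471406  0.1782541 ] 20.6 [-1.14765349 -1.1149227   7.0801439 ] 0.19588580358265073
0 [[185.53131793  78.42330023]
 [100.71937972  36.23932903]] [[243. 449.]
 [231. 584.]]
0.2 [[198.49404812 104.261205  ]
 [115.61994633  62.50389809]] [[209. 434.]
 [203. 544.]]
0.3 [[202.54087016 119.46926337]
 [120.61005275  77.82951202]] [[201. 428.]
 [197. 529.]]
0.4 [[205.00012754 135.96152115]
 [123.98330371  94.37846752]] [[196. 424.]
 [193. 516.]]
```

View pics/m6.png

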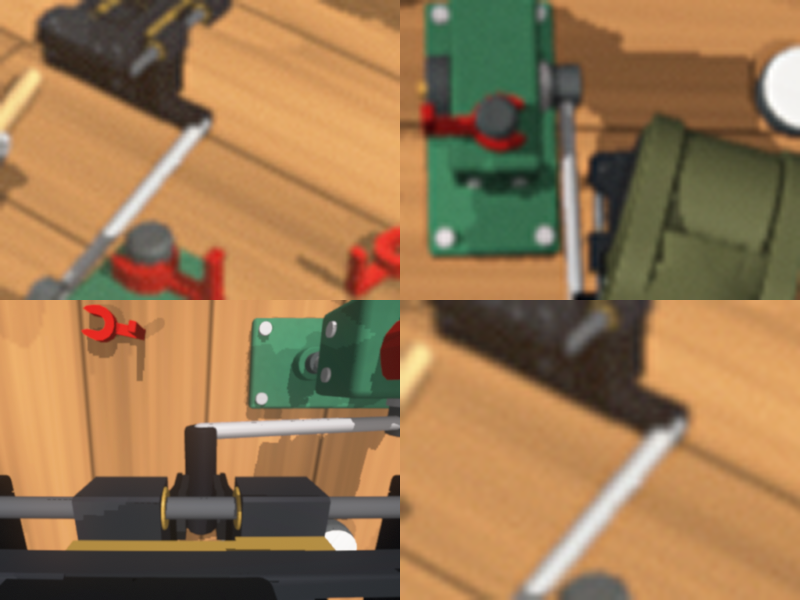

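The picture shows the bar held in the jaws and the lever at θ ≈ 0.3, with its end at (203,118) in the scene crop as predicted. The stop sits on the head with the cap coming down on it. Continuing along the arc.

carry_out:
  motion:
    - [[-0.002,0,-0.009],0]
    - [[-0.003,0,-0.018],0]
    - [[-0.004,0,-0.027],0]
    - [[-0.005,0,-0.034],0]
    - [[-0.005,0,-0.037],0]
    - [[-0.005,0,-0.037],0]

```text
time: 21.35
position: [0.4635, -0.1545, 0.1429]
tool_rot: [3.141, 0.063, 0.003]
ft_force: [-1.8, 0.4, 10.4]
grip_width: 0.006
```

carry_out:
  motion:
    - [[0,0,-0.003],0]
    - [[0,0,-0.005],0]
    - [[0,0,-0.006],0]
    - [[0,0,-0.006],0]

```text
time: 21.75
position: [0.4636, -0.1545, 0.1399]
tool_rot: [-3.14, -0.062, -0.004]
ft_force: [-10.3, 1.7, 30.1]
grip_width: 0.01
```

carry_out:
  motion:
    - [[0,0,-0.001],0]
    - [[0,0,-0.002],0]
    - [[0,0,-0.002],0]
    - [[0,0,-0.002],0]

```text
time: 22.15
position: [0.4636, -0.1545, 0.1389]
tool_rot: [-3.139, -0.062, -0.004]
ft_force: [-12.0, 3.0, 36.5]
grip_width: 0.006
```

```bash
cat > lev.py <<'E'
from h import *
import sys
n=sys.argv[1]
s=get_state(); print(s['position'],s['time'],s['ft_force'],s['grip_width'])
d=shot('wrist','w'+n); shot('scene','s'+n); shot('top','t'+n)
for th in(0,.2,.3,.4,.5,.55,.6,.7): 
  e=np.pi/6-th; P=[[.651-.19*np.cos(e),y,.157+.19*np.sin(e)] for y in(-.112,-.152)]
  print(th,'s',proj('s'+n,P).round(1).tolist(),'w',proj('w'+n,P).round(1).tolist())
E
python3 lev.py 7; python3 -c "
from h import *
g=np.load('pics/w7.npz')['pixels'].max(2)
for r in range(130,235,7): print(r,g[r,215:300:4].tolist())
q=np.load('pics/s7.npz')['pixels'].max(2)
print('scene')
for r in range(148,184,2): print(r,q[r,215:262:2].tolist())
"
```

```text
[ 0.46359804 -0.15449485  0.13893404] 22.15 [-12.04496925   2.96337619  36.53625276] 0.005880899411264596
0 s [[241.4, 149.6], [230.6, 144.3]] w [[354.2, 233.0], [336.6, 361.9]]
0.2 s [[244.6, 156.1], [234.1, 150.8]] w [[281.6, 193.9], [275.4, 291.5]]
0.3 s [[245.6, 159.9], [235.3, 154.6]] w [[265.8, 181.6], [261.6, 267.8]]
0.4 s [[246.3, 164.0], [236.0, 158.7]] w [[257.7, 172.3], [254.6, 249.3]]
0.5 s [[246.5, 168.4], [236.3, 163.1]] w [[255.0, 165.1], [252.3, 234.5]]
0.55 s [[246.4, 170.7], [236.4, 165.4]] w [[255.1, 162.1], [252.5, 228.2]]
0.6 s [[246.3, 173.0], [236.3, 167.8]] w [[255.9, 159.4], [253.5, 222.5]]
0.7 s [[245.8, 177.9], [235.9, 172.6]] w [[259.6, 154.9], [257.2, 212.8]]
130 [204, 209, 211, 213, 211, 217, 219, 218, 207, 205, 205, 209, 209, 164, 159, 219, 218, 213, 211, 214, 215, 193]
137 [205, 209, 211, 213, 212, 218, 219, 217, 207, 205, 205, 208, 208, 158, 165, 221, 218, 213, 211, 215, 217, 192]
144 [204, 209, 211, 213, 212, 218, 219, 217, 206, 204, 205, 209, 205, 153, 171, 220, 216, 212, 211, 214, 218, 193]
151 [205, 209, 211, 212, 212, 218, 219, 216, 206, 204, 205
[... 2648 characters left out ...]
 200, 195, 188, 153, 130, 211, 212, 150, 192, 200, 200, 199, 202, 200, 182]
174 [206, 204, 205, 202, 205, 207, 205, 205, 207, 206, 204, 194, 178, 214, 220, 162, 167, 193, 195, 200, 201, 202, 199, 204]
176 [208, 207, 202, 205, 203, 203, 204, 205, 206, 206, 204, 186, 216, 221, 181, 184, 185, 183, 188, 190, 198, 200, 196, 202]
178 [212, 213, 209, 207, 203, 202, 203, 205, 207, 199, 188, 217, 214, 201, 200, 194, 186, 181, 184, 184, 186, 192, 199, 196]
180 [209, 213, 212, 211, 206, 206, 206, 204, 191, 184, 222, 213, 200, 206, 204, 204, 201, 196, 188, 182, 182, 184, 185, 193]
182 [213, 208, 211, 214, 211, 211, 206, 192, 186, 223, 205, 200, 208, 204, 202, 202, 204, 201, 201, 195, 185, 182, 182, 185]
```

Image code puts the bar end at wrist pixel (256,163), so θ ≈ 0.53. The force rose steeply to 36 N within 1 mm, so the cap is bottomed on the stop. The jaw opening reads nearly shut, which I can't explain. I'll bring the lever back up along the arc before opening.

carry_out:
  motion:
    - [[0,0,0.008],0]
    - [[0.001,0,0.016],0]
    - [[0.002,0,0.025],0]
    - [[0.003,0,0.034],0]
    - [[0.005,0,0.043],0]
    - [[0.006,0,0.052],0]
    - [[0.009,0,0.061],0]
    - [[0.012,0,0.07],0]
    - [[0.016,0,0.079],0]
    - [[0.019,0,0.087],0]
    - [[0.021,0,0.093],0]
    - [[0.021,0,0.093],0]

```text
time: 23.5
position: [0.484, -0.1539, 0.2269]
tool_rot: [-3.141, -0.063, -0.001]
ft_force: [2.9, 0.3, 4.1]
grip_width: 0.002
```

```bash
python3 lev.py 8; python3 -c "
from h import *
g=np.load('pics/w8.npz')['pixels'].max(2)
for r in range(130,260,8): print(r,g[r,210:330:5].tolist())
"
```

```text
[ 0.48404242 -0.15387435  0.2268682 ] 23.5 [2.8987536  0.27735083 4.14605769] 0.002051526942578608
0 s [[241.4, 149.6], [230.6, 144.3]] w [[264.2, 167.5], [261.0, 237.7]]
0.2 s [[244.6, 156.1], [234.1, 150.8]] w [[238.5, 156.4], [237.1, 215.7]]
0.3 s [[245.6, 159.9], [235.3, 154.6]] w [[232.6, 152.0], [231.6, 207.0]]
0.4 s [[246.3, 164.0], [236.0, 158.7]] w [[230.2, 148.4], [229.3, 199.4]]
0.5 s [[246.5, 168.4], [236.3, 163.1]] w [[230.4, 145.4], [229.6, 192.9]]
0.55 s [[246.4, 170.7], [236.4, 165.4]] w [[231.4, 144.0], [230.5, 190.0]]
0.6 s [[246.3, 173.0], [236.3, 167.8]] w [[232.8, 142.8], [232.0, 187.3]]
0.7 s [[245.8, 177.9], [235.9, 172.6]] w [[236.9, 140.7], [236.0, 182.5]]
130 [207, 211, 212, 218, 219, 206, 206, 210, 156, 210, 217, 211, 216, 220, 217, 210, 217, 189, 119, 117, 190, 157, 149, 151]
138 [208, 211, 211, 218, 218, 205, 205, 209, 152, 212, 216, 211, 217, 220, 216, 210, 217, 200, 150, 149, 145, 159, 160, 159]
146 [208, 212, 212, 218, 218, 205, 205, 209, 148, 216, 214, 211, 217, 221, 215, 211, 217, 211, 151, 150, 156, 173, 172, 172]
154 [208, 212, 213, 218, 218, 205, 
[... 853 characters left out ...]
 210, 207, 214, 218, 215, 213, 185, 157, 157, 159, 154]
218 [209, 213, 209, 211, 207, 55, 47, 48, 49, 48, 49, 47, 48, 209, 205, 214, 217, 215, 210, 162, 157, 156, 158, 153]
226 [123, 126, 123, 124, 122, 55, 49, 42, 51, 50, 51, 49, 42, 113, 120, 126, 126, 126, 122, 94, 96, 97, 96, 94]
234 [56, 56, 56, 55, 55, 54, 45, 42, 49, 50, 49, 46, 41, 48, 53, 52, 53, 53, 54, 53, 53, 54, 54, 53]
242 [54, 54, 54, 53, 52, 52, 160, 44, 49, 46, 47, 48, 52, 126, 50, 51, 51, 51, 51, 52, 51, 51, 51, 51]
250 [49, 49, 49, 50, 49, 47, 193, 52, 50, 49, 49, 50, 58, 157, 51, 52, 51, 51, 50, 51, 51, 51, 50, 50]
258 [65, 65, 66, 67, 67, 66, 213, 106, 106, 106, 104, 106, 105, 170, 70, 69, 69, 69, 69, 68, 69, 68, 66, 68]
```

carry_out:
  motion:
    - [[0.003,0,0.006],0]
    - [[0.004,0,0.009],0]
    - [[0.004,0,0.009],0]
    - [[0.004,0,0.009],0]

```text
time: 24.05
position: [0.4876, -0.1539, 0.2351]
tool_rot: [-3.141, -0.063, -0.0]
ft_force: [2.2, 1.1, 3.0]
grip_width: 0.005
```

carry_out:
  motion:
    - [[0,0,0],0]
    - [[0,0,0],0]
    - [[0,0,0],0]
    - [[0,0,0],0]
    - [[0,0,0],0]
    - [[0,0,0],0]
    - [[0,0,0],0]
    - [[0,0,0],0]
    - [[0,0,0],0]
    - [[0,0,0],0]
  grip: -1

```text
time: 25.05
position: [0.4875, -0.154, 0.235]
tool_rot: [3.141, 0.063, -0.0]
ft_force: [-0.1, 0.5, -0.2]
grip_width: 0.831
```

carry_out:
  motion:
    - [[0,0,0],0]
    - [[0,0,0],0]
    - [[0,0,0.02],0]
    - [[0,0,0.05],0]
    - [[0,0,0.09],0]
    - [[0,0,0.13],0]
    - [[-0.03,0.02,0.15],0]
    - [[-0.03,0.06,0.15],0]
    - [[-0.03,0.11,0.15],0]
    - [[-0.03,0.16,0.15],0]
    - [[-0.03,0.21,0.15],0]
    - [[-0.03,0.26,0.15],0]
    - [[-0.03,0.31,0.15],0]
    - [[-0.03,0.36,0.15],0]
    - [[-0.03,0.41,0.15],0]
    - [[-0.03,0.46,0.15],0]
    - [[-0.03,0.46,0.15],0]
    - [[-0.03,0.46,0.15],0]

```text
time: 26.85
position: [0.4572, 0.307, 0.3842]
tool_rot: [3.139, 0.067, -0.002]
ft_force: [0.4, -1.3, 0.2]
grip_width: 1.0
```

```bash
cat > chk.py <<'E'
from h import *
s=get_state(); print(s['position'],s['time'],s['ft_force'],s['grip_width'])
shot('scene','s9'); shot('top','t9')
def red(n):
    h=cv2.cvtColor(np.load('pics/'+n+'.npz')['pixels'],cv2.COLOR_BGR2HSV); return cv2.inRange(h,(0,150,60),(6,255,255))|cv2.inRange(h,(172,150,60),(180,255,255))
def dark(n): return (np.load('pics/'+n+'.npz')['pixels'].max(2)<80).astype(np.uint8)
for a,b in(('top0','t9'),('t4','t9')):
    d=cv2.absdiff(np.load(f'pics/{a}.npz')['pixels'],np.load(f'pics/{b}.npz')['pixels']).max(2)
    print(a,b,'changed blobs',[(r[:5].tolist()) for r in cv2.connectedComponentsWithStats((cv2.blur(d,(3,3))>40).astype(np.uint8))[2][1:] if r[4]>25])
for n in('t4','t9','s4','s9'):
    c=cv2.connectedComponentsWithStats(red(n)); print(n,[(c[2][i].tolist(),c[3][i].round(1).tolist()) for i in range(1,c[0]) if c[2][i][4]>25])
for n,o,box in(('t0','top0',(265,200,310,215)),('t9','t9',(265,200,310,215)),('s0','scene0',(215,130,248,155)),('s9','s9',(215,130,248,155))):
    m=dark(o)[box[1]:box[3],box[0]:box[2]]; y,x=np.nonzero(m); print(n,'grip dark',len(x),x.mean()+box[0],y.mean()+box[1])
# silhouette fit of the stop on the head
def model(x,y,yaw,z,pit):
    a=np.linspace(0.1,2*np.pi-.1,60)
    c,s_=np.cos(yaw),np.sin(yaw); R=np.array([[c,-s_,0],[s_,c,0],[0,0,1]])@cv2.Rodrigues(np.array([0,pit,0.]))[0]
    t=lambda P:np.array(P)@R.T+[x,y,z]
    arc=[i for i in a]; pcs=[]
    box=lambda x0,x1,y0,y1,z0,z1:[[i,j,k] for i in(x0,x1) for j in(y0,y1) for k in(z0,z1)]
    pcs+=[box(-.06,-.018,-.007,.007,0,.008),box(-.06,-.05,-.007,.007,0,.05)]
    th=np.radians(np.arange(40,321,10))
    for p,q in zip(th[:-1],th[1:]):
        pcs.append([[r*np.cos(w),r*np.sin(w),k] for w in(p,q) for r in(.0115,.022) for k in(0,.018)])
    return [t(P) for P in pcs]
from scipy.optimize import minimize
def cost(v,n):
    m=np.zeros((384*4,512*4),np.uint8)
    for P in model(*v): cv2.fillConvexPoly(m,cv2.convexHull(np.int32((proj(n,P)+.5)*4)),255)
    m=cv2.resize(m,(512,384),interpolation=cv2.INTER_AREA)/255.
    u,w=proj(n,[.607,-.03,.2])[0].astype(int); S=np.s_[w-28:w+28,u-26:u+40] if n[0]=='s' else np.s_[w-25:w+25,u-40:u+25]
    return np.abs(m-red(n)/255.)[S][~(dark(n)[S]>0)].sum()
for n in('t9','s9'):
    best=min((minimize(lambda v:cost([v[0]/100+.606,v[1]/100-.048,v[2]/10+.04-np.pi/2,.19,v[3]/10],n),v0,method='Nelder-Mead',options=dict(initial_simplex=np.array(v0)+np.vstack([np.zeros(4),np.eye(4)*.4]))for v0 in([0,0,0,0.],[.3,.3,0,.5])),key=lambda r:r.fun)
    v=best.x; print(n,'bore',v[0]/100+.606,v[1]/100-.048,'yaw+90',v[2]/10+.04,'pitch',v[3]/10,best.fun)
E
python3 chk.py
```

```text
File "chk.py", line 34
    best=min((minimize(lambda v:cost([v[0]/100+.606,v[1]/100-.048,v[2]/10+.04-np.pi/2,.19,v[3]/10],n),v0,method='Nelder-Mead',options=dict(initial_simplex=np.array(v0)+np.vstack([np.zeros(4),np.eye(4)*.4]))for v0 in([0,0,0,0.],[.3,.3,0,.5])),key=lambda r:r.fun)
                                                                                                                              ^^^^^^^^
SyntaxError: invalid syntax. Maybe you meant '==' or ':=' instead of '='?
```

```bash
sed -i 's/np.eye(4)\*.4\]))for/np.eye(4)*.4]))) for/' chk.py; timeout 500 python3 chk.py
```

```text
[0.45715493 0.30699996 0.38419555] 26.85 [ 0.43169397 -1.28731727  0.19178727] 0.9999930459041737
top0 t9 changed blobs [[0, 125, 217, 259, 24458], [235, 166, 27, 13, 156], [198, 194, 24, 24, 327], [112, 205, 7, 12, 37], [285, 212, 68, 53, 1701], [348, 230, 146, 154, 5382], [131, 255, 317, 100, 8085], [73, 296, 31, 29, 105], [283, 341, 9, 5, 29], [318, 342, 18, 5, 32], [225, 356, 15, 12, 89]]
t4 t9 changed blobs [[0, 70, 217, 314, 33967], [253, 152, 10, 13, 57], [324, 168, 9, 5, 29], [324, 173, 55, 38, 943], [270, 175, 5, 19, 66], [383, 190, 10, 4, 28], [285, 196, 68, 69, 2119], [353, 226, 80, 94, 2243], [436, 289, 9, 23, 74], [85, 323, 18, 2, 32], [481, 337, 10, 15, 51], [342, 338, 105, 16, 1022], [363, 362, 132, 22, 1511]]
t4 [([350, 93, 11, 8, 36], [353.8, 97.5]), ([235, 166, 26, 12, 122], [245.8, 171.8]), ([412, 197, 13, 22, 42], [421.0, 210.0]), ([233, 245, 13, 23, 140], [240.2, 257.3]), ([191, 247, 14, 24, 162], [198.7, 259.6])]
t9 [([350, 93, 11, 8, 34], [353.8, 97.5]), ([235, 166, 26, 12, 121], [245.8, 171.9]), ([397, 188, 28, 31, 92], [411.6, 205.6]), ([154, 242, 15, 24, 168
[... 546 characters left out ...]
04, 19, 19, 175], [329.0, 212.8]), ([354, 221, 22, 27, 202], [364.6, 235.3]), ([121, 346, 48, 35, 295], [147.9, 367.2]), ([196, 350, 9, 11, 26], [200.3, 354.5]), ([206, 358, 12, 15, 42], [211.7, 365.2]), ([163, 360, 48, 24, 160], [190.3, 371.4])]
t0 grip dark 191 287.4554973821989 206.2041884816754
t9 grip dark 184 287.8695652173913 206.27717391304347
s0 grip dark 133 229.81203007518798 144.26315789473685
s9 grip dark 133 229.81203007518798 144.26315789473685
t9 bore 0.6064015718715065 -0.0518908796805285 yaw+90 0.06254234510357876 pitch 0.03717597930033592 79.02352941176471
s9 bore 0.6072603524388142 -0.05270794146644039 yaw+90 0.04072760180653859 pitch 0.02855306846442543 112.1843137254902
```

```bash
python3 -c "
from h import *
for n in('scene0','s9'):
    h=cv2.cvtColor(np.load('pics/'+n+'.npz')['pixels'],cv2.COLOR_BGR2HSV)[240:320,300:400]
    for l,a,b in(('yel',(24,170,120),(32,255,255)),('blue',(108,150,80),(125,255,255))):
        y,x=np.nonzero(cv2.inRange(h,a,b)); print(n,l,len(x),x.mean(),y.mean())
print(ticket.close_job())"
```

```text
scene0 yel 200 31.01 27.61
scene0 blue 160 66.875 49.43125
s9 yel 208 30.947115384615383 27.64423076923077
s9 blue 161 66.7888198757764 49.50931677018634
the job is handed in; nothing more can be done
None
```

The red stop is on the ram rod, pushed home against the rod and resting on the head. The press has been pulled down onto it and the lever is back up. I handed the job in at about 27 s of the 64 s allowed; no verdict was reported.

- **Stop:** I slid the mat's red stop on from the left, set it down on the head and let go. A push on the lug then met 5–6 N with no further travel. A silhouette fit after the press cycle put the bore about 3 mm past the ram axis, which matches rod contact. The fit also gave a pitch of about 0.03 rad, which I take as fit noise. I could not view a last close-up to confirm flatness by eye.
- **Lever:** My first attempt, pressing with shut fingertips, slid off the front of the bar (about 26 N sideways on the tool). So the lever went most of the way down and back once before the real pull. On the second try I gripped the bar. It stopped hard at about 0.53 rad with 36 N, where the cap should meet the red stop. The jaws read nearly shut there, which I could not explain, but the pictures showed the bar at the expected angle.
- **Final state:** The lever grip's pixel centroid matched its starting one in the scene camera and was within 0.5 pixel in the top camera. The red stop moved 0.2 pixel or less during pressing. The yellow and blue stops shifted under 0.1 pixel, and two of the other three red stops had not moved; I did not measure the third. I did not check the boot, bottle, tin, hammer and brush individually. The robot ended clear of everything.

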